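# Trim the charging supply to its set mark

### The arm

A 6-joint arm with a two-finger parallel gripper is mounted at the origin on the work surface. World frame = base frame: x ahead of the robot, y to its left, z up, the work surface at z = 0. Lengths are in mm, angles in rad, forces in N, time in s.
With the tool pointing down it reaches from about 400 to 925 mm from the base axis. Payload 3.4 kg.
Tool frame: the origin (TCP) lies midway between the tips of the shut fingers; the grasp point (between the pads) lies 19 mm behind it (bot.tcp_to_grasp is the z of the grasp point in the tool frame, in mm); z points along the fingers, y is the direction in which the jaws open and shut (so a half turn about z gives the same grasp; the last joint's range is limited). The gripper opens to 85 mm and grips with 20 to 120 N. Pads are 22 mm wide; open, the fingers measure 114 mm over their backs; the gripper's body (76 mm by 85 mm) begins 54 mm behind the grasp point. The pads swing forward as they close: fully open they stand 13 mm farther back than shut.
Start: joints at [1.268, 0.307, 1.506, -0, 1.328, -0.073], TCP at [130.999, 559.884, 231.305] pointing down, gripper open.
Joint ranges: [-3.12, 3.12], [-1.05, 2.28], [0.14, 2.33], [-1.42, 4.57], [0.1, 2.73], [-2.68, 2.68]. Speed limits (rad/s): [2.57, 2.57, 3.14, 3.14, 3.14, 3.14].

### API

Orientations are given as a unit quaternion [w, x, y, z].
In Python, from cell import bot gives the robot as it stands.
- The arm moves only by the shell command python3 -m handwheel 'ROWS' [OPENING]. ROWS is JSON, a list of rows, each an object of numbers: "tx", "ty", "tz": the shift along the tool's x, y, z as a fraction of full scale; "wx", "wy", "wz": the turn, a rotation vector about the tool's x, y, z as a fraction of full scale. A call has 1 to 12 rows; each row is the pose to reach, as a shift and turn from the pose commanded when the call began, along the tool's axes at that moment, turning the shorter way round; what a row does not reach only later rows make up. Full scale, the value 1, is 0.4 m for a shift and 180 degrees for a turn. A row lasts 1/10 s, in which the tool goes at most 50 mm and 8.59 degrees, less where a joint would pass 70% of its speed; a pose out of reach is approached as far as the arm can. A call with a number of a shift or a turn outside -1 to 1 is refused whole. A call with a gripper value outside its range is refused whole. OPENING is the opening, from -1 (shut) to 1 (fully open), set as the call begins (- or left out, the last holds). The fingers move at their own pace and stop on an object; the grip force is fixed at half the most. Time passes only in rows, so rows that repeat a pose let the fingers close. It gives the time, the measured TCP pose, the force and the opening at its end, in the units of the state.
- bot.get_obs(): the state, without advancing time (a new reading comes with each control period).
- bot.read_camera(name): name is "scene" or "top"; returns (picture, depth): 420x560x3 uint8, red, green, blue; 420x560 float32, mm along the optical axis (not along the pixel's ray), 0 where there is no reading.
- bot.camera_params(name): a dict with "camera_matrix" (3x3 intrinsics, pixels), "eye" and "attitude" of the camera in the world. Camera axes: x right, y down, z forward; pixel columns grow to the right and rows downward; lengths in mm; the calibration is good to about 2 mm. A picture is of the moment at which its call begins. camera_params takes no time and is no camera call.
- bot.sign_off(): hands the job in, once; it reports no verdict.
The state is a dict: "time_s": time; "qpos": joint angles; "dq": joint speeds; "tau": joint torques, N m; "tool_pos": TCP position; "ee_rot": TCP orientation; "ft_force": force on the tool from outside, world axes, zero at the start; "moment": the same for the moment, N m; "finger_gap": opening from 0.0 (shut) to 1.0 (fully open).
Only numpy, scipy, OpenCV 4.12 (cv2) and the standard library are available. Lean on these libraries where they do the work, as an engineer would, in place of code of your own. Each camera call takes 0.05 s, during which the arm holds its last target. There are 200 camera calls.

### The job

Take the black plastic trimming tool out of the wooden tool block, put its blade down into the bush of the voltage preset (the one right in front of the meter) and feel for the slot, pressing only lightly because the preset is delicate. Turn the slotted screw clockwise until the meter's needle stands on the broad black set mark, then put the tool back in its hole in the block, standing upright and fully home. Leave the other preset and everything else on the bench as they are.

Things in the scene. Friction and masses are not known exactly. Their poses are not given: they have to be found in the camera images.
- supply: charging supply, fixed grey case 170 (x) x 250 (y) x 60 high, aluminium top panel. Origin: centre of its underside; x to its back edge, y to its left, z up. On the panel a needle meter (98 x 110, 18 high) back left, sockets back right, and along the front two alike slotted presets in brass bushes, 120 apart: voltage preset left, in front of the meter; current-limit preset right.
- volt_bush: the voltage preset as a part: brass bush 16 diameter with a ring nut 25 diameter, and the slotted screw in it. Origin: on its axis at bench height. It is round and was nutted in at any angle, so its own yaw tells nothing about the slot.
- volt_mouth (a point): centre of the funnel mouth of the voltage preset's bush, 72 above the bench, 12 above the panel; axes as the supply's. The funnel narrows from 15 to 10 diameter in the first 4, then a straight 10 mm bore down to the screw. More than 20 N from the tool, all its contacts on bush and screw added up, damages the preset: press with a few N, and ease side loads when the shank binds in the bore.
- volt_screw (a point): on the axis of the voltage preset, at the top of its slotted screw, 14 below the mouth; axes as the supply's, they do not turn with the screw. The slot is 2.8 wide, 4 deep and runs right across; its direction is not measured and can be any at the start. The screw turns stiffly (0.012 N m) and stays where left; clockwise from above raises the needle.
- limit_mouth (a point): the same point of the current-limit preset, to be left alone; same shape
- limit_preset (a joint): angle of the current-limit screw, 0 at the start
- needle (a joint): angle of the meter's needle in rad: 0 at the left end of the scale, growing clockwise to 1.27 at the right end. It follows the voltage preset: 1 rad of screw moves it 0.27 rad. The set mark is centred at 0.80 and 0.1 wide; the needle starts left of it, between 0.40 and 0.65.
- set_mark (a point): centre of the broad black mark on the meter's dial, 64 from the needle's pivot
- tool_block: fixed wooden tool block 60 (x) x 180 (y) x 64 high; origin: centre of its underside. A brush, an awl and a round file stand in it at y = +28, +58 and +80, up to 61 above its top.
- block_hole (a point): centre of the mouth of the tool's hole in the block's top face (60 towards -y from the block's middle), 14 diameter, right through the block, 64 deep; axes as the block's
- tool_grip (a point): centre of the trimming tool's handle, 93 above its tip; z up along the tool, x along the blade's width. Black plastic, 123 long, 30 g. Handle 18 (x) x 14 (y) x 60, from 63 to 123 above the tip; its two broad flats (14 apart, facing y) are parallel to the blade. Flange 20 diameter, at 60 to 64. It starts standing in its hole, flange on the block's top, blade up to 45 degrees off the block's x axis.
- tool_tip (a point): middle of the lower edge of the tool's blade, 93 below the grip. Blade 8.4 (x) wide x 1.8 (y) thick x 5 tall; above it the round shank, tapering out from 6.4 diameter at 5 above the tip to 9 diameter at 9 above the tip and so up to the flange at 60
- battery: model battery pack 105 x 34 x 26, lying between the supply and the block; bystander
- servo: small servo 42 x 12 x 30 standing in front of the supply; bystander
- tape_roll: roll of tape 90 diameter, 24 high, lying in front of the block; bystander
- resin_bottle: plastic bottle 90 diameter, 200 high; bystander
- mixing_cup: white cup 64 diameter, 75 high; bystander
There are look-alikes about, which are no part of the job. Of the things that look like the part that bears tool_grip, the smaller one is meant.

How it is judged:
By the outcome, as a careful person would: the job done as asked, in the order asked, and still so for the second after the job is handed in, with the robot touching nothing.
It also fails if it takes over 72 s, if anything falls off the work surface, if the arm or the gripper's body presses on something with over 40 N, if the wrist force passes 120 N, or if a joint passes its speed limit or range.

## Working session

There is one attempt and no reset: what is moved stays moved. The work goes in short steps, Python scripts to look and compute and a shell command to move; the robot and the scene stay as the last step left them, time stands still between calls to the robot, and variables do not carry over. Pictures are saved under pics/ and viewed, about 8 in all and at most 12, crops included, and the job is handed in when it is done.

```bash
mkdir -p pics; ls
python3 - <<'E'
from cell import bot
import cv2,numpy as np
o=bot.get_obs(); print({k:np.round(v,3).tolist() for k,v in o.items()})
for n in("scene","top"):
    p,d=bot.read_camera(n); cv2.imwrite(f"pics/{n}1.png",p[:,:,::-1]); np.savez(f"{n}1.npz",p=p,d=d)
    print(n,bot.camera_params(n))
E
```

```text
pics
{'time_s': 0.0, 'qpos': [1.268, 0.308, 1.508, 0.0, 1.328, -0.074], 'dq': [0.0, -0.001, -0.0, -0.001, 0.001, -0.002], 'tau': [-0.002, -45.755, -25.191, -0.0, 0.013, 0.0], 'tool_pos': [130.769, 559.208, 230.395], 'ee_rot': [-0.0, 0.115, 0.993, -0.001], 'ft_force': [1.077, 0.416, -0.13], 'moment': [-0.009, 0.001, -0.035], 'finger_gap': 0.995}
scene {'camera_matrix': array([[454.99751445,   0.        , 271.81327749],
       [  0.        , 454.99751445, 212.30802576],
       [  0.        ,   0.        ,   1.        ]]), 'eye': array([1049.03661167,   80.04763771,  874.91200533]), 'attitude': array([-0.17188778,  0.60136525,  0.75145657, -0.21006536])}
top {'camera_matrix': array([[529.54408657,   0.        , 274.9278515 ],
       [  0.        , 529.54408657, 209.28525584],
       [  0.        ,   0.        ,   1.        ]]), 'eye': array([ 537.56623654,   -3.99385179, 1211.47000542]), 'attitude': array([ 0.01010981, -0.69762053,  0.71623985, -0.01496251])}
```

View pics/scene1.png

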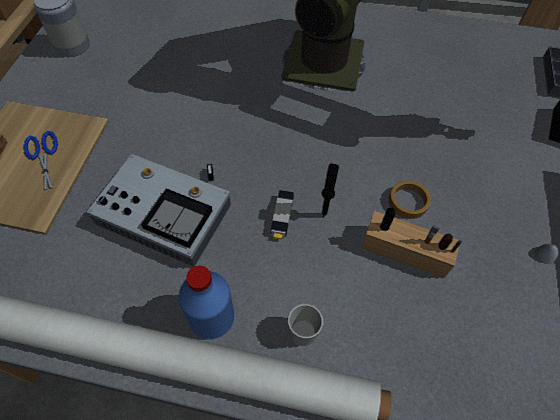

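View pics/top1.png

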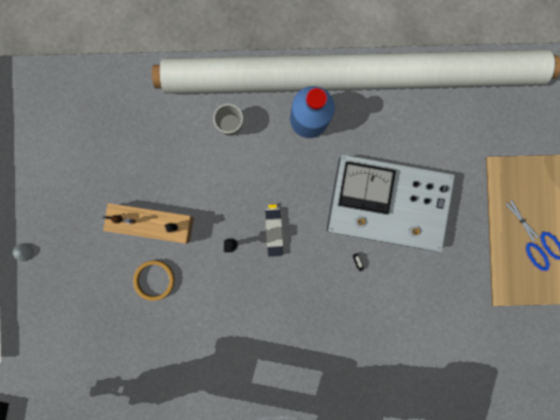

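Candidates for the tool: the black handle in the block (top 171,228 / scene 388,218), and the larger black driver by the battery (top 230,245 / scene 330,185). The small one in the block's -y hole fits the description. Bush candidates: (362,221), in front of the meter, is the voltage preset; (417,231) is the limit preset. I'll measure these and confirm in one crop.

```bash
cat > h.py <<'E'
from cell import bot
import cv2,numpy as np
from scipy.spatial.transform import Rotation as R
def q2R(q): return R.from_quat([q[1],q[2],q[3],q[0]]).as_matrix()
def cam(n):
    c=bot.camera_params(n); return c["camera_matrix"],np.array(c["eye"]),q2R(c["attitude"])
def world(n,d):
    K,e,A=cam(n); v,u=np.indices(d.shape)
    P=np.stack([(u-K[0,2])/K[0,0]*d,(v-K[1,2])/K[1,1]*d,d],-1)
    return P@A.T+e
def proj(n,X):
    K,e,A=cam(n); p=(np.atleast_2d(X)-e)@A@K.T; return p[:,:2]/p[:,2:]
def ray(n,u,v,z):  # pixel -> point at height z
    K,e,A=cam(n); r=A@np.linalg.solve(K,[u,v,1]); return e+r*(z-e[2])/r[2]
def tcp():
    o=bot.get_obs(); return np.array(o["tool_pos"]),q2R(o["ee_rot"]),o
E
python3 - <<'E'
from h import *
T=np.load("top1.npz"); S=np.load("scene1.npz")
for n,Z,boxs,boxb,boxt in(("top",T,(325,150,460,255),(100,200,195,245),(160,215,185,240)),("scene",S,(80,150,235,265),(360,200,465,275),(375,200,402,235))):
    W=world(n,Z["d"]); 
    v,u=np.indices(Z["d"].shape)
    def sel(b,lo,hi): return W[(u>=b[0])&(u<=b[2])&(v>=b[1])&(v<=b[3])&(W[...,2]>lo)&(W[...,2]<hi)&(Z["d"]>0)]
    for nm,b,lo,hi in(("supply",boxs,56,64),("block",boxb,60,68)):
        P=sel(b,lo,hi); print(n,nm,len(P),np.median(P[:,2]).round(1),cv2.minAreaRect(P[:,:2].astype(np.float32)))
    P=sel(boxt,80,140); print(n,"tool",len(P),P.mean(0).round(1),P.min(0).round(1),P.max(0).round(1))
    P=P[P[:,2]>np.percentile(P[:,2],98)-8]; print(" top face",len(P),P.mean(0).round(1),cv2.minAreaRect(P[:,:2].astype(np.float32)))
for u,v in((362,221),(417,231)): print(ray("top",u,v,72).round(1))
for u,v in((195,190),(147,172)): print(ray("scene",u,v,72).round(1))
a=cv2.resize(S["p"][190:285,350:475],None,fx=4,fy=4,interpolation=2)[:,:,::-1]
b=cv2.resize(T["p"][150:260,325:462],None,fx=4,fy=4,interpolation=2)[:,:,::-1]
h=440;c=np.zeros((820,560,3),np.uint8); c[:a.shape[0],:a.shape[1]]=a; c[380:380+b.shape[0],:b.shape[1]]=b
cv2.imwrite("pics/crop1.png",cv2.resize(c,None,fx=.73,fy=.73,interpolation=3))
E
```

```text
top supply 5656 59.4 ((585.776123046875, -265.03375244140625), (250.89259338378906, 170.22779846191406), 78.3329849243164)
top block 1906 63.7 ((555.3407592773438, 267.74212646484375), (180.41111755371094, 59.957435607910156), 79.74431610107422)
top tool 96 [544.5 206.1 117. ] [534.9 199.7  80.5] [554.  215.9 130.9]
 top face 57 [544.5 208.1 126.1] ((544.4581909179688, 208.64584350585938), (16.98379135131836, 14.449014663696289), 17.64419937133789)
scene supply 5176 60.1 ((586.7981567382812, -266.1134033203125), (254.28897094726562, 172.76736450195312), 78.2795639038086)
scene block 1992 63.7 ((557.21826171875, 267.5318603515625), (180.56137084960938, 63.352821350097656), 79.6506118774414)
scene tool 174 [551.1 207.1 110.4] [537.3 199.7  81.9] [557.4 216.3 130.2]
 top face 64 [548.5 207.9 125.9] ((548.0382080078125, 208.72064208984375), (17.862567901611328, 14.14635944366455), 19.428171157836914)
[ 547.7 -199.2   72. ]
[ 523.1 -317.    72. ]
[ 549.6 -194.4   72. ]
[ 527.3 -310.9   72. ]
```

View pics/crop1.png

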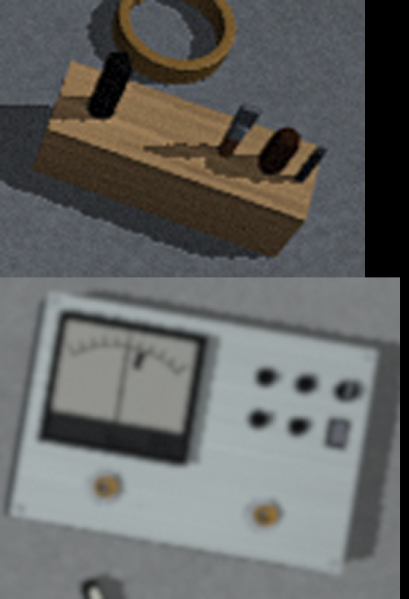

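Confirmed: the small black handle stands alone at the block's -y end, and the voltage preset is the bush below the meter (crop 107,487). Next I compute the approach, refine the bush from its brass colour, and rectify the dial.

```bash
cat >> h.py <<'E'
def rows(pos,ydeg,q=None):
    p,Rt,o=tcp()
    if q is not None: p,Rt=np.array(q[0]),q2R(q[1])
    a=np.radians(ydeg); y=np.array([np.cos(a),np.sin(a),0]); z=np.array([0,0,-1.]); G=np.stack([np.cross(y,z),y,z],1)
    d=Rt.T@(np.array(pos)-p)/400; w=R.from_matrix(Rt.T@G).as_rotvec()/np.pi
    yd=np.degrees(np.arctan2(Rt[1,1],Rt[0,1]))
    print("t",round(o["time_s"],2),"pos",p.round(1),"ydeg",round(yd,1),"q6",round(o["qpos"][5],2),"gap",round(o["finger_gap"],3),"F",np.round(o["ft_force"],1),"\n d",d.round(4),"w",w.round(4))
def brass(n,img,box):
    c=img[box[1]:box[3],box[0]:box[2]].astype(float); m=np.clip(c[...,0]-c[...,2]-25,0,None)
    v,u=np.indices(m.shape); return (u*m).sum()/m.sum()+box[0],(v*m).sum()/m.sum()+box[1],(m>0).sum()
def dial(n,img,name,c=(586.3,-265.6),yaw=-11.7,s=4):
    # orthographic view, plane z=78, supply frame x in [-85,85] (up), y in [125,-125] (right)
    a=np.radians(yaw); Xa=np.array([np.cos(a),np.sin(a)]); Ya=np.array([-np.sin(a),np.cos(a)])
    pts=[(85,125),(85,-10),(-85,-10),(-85,125)]
    src=proj(n,np.array([[*(np.array(c)+x*Xa+y*Ya),78] for x,y in pts])).astype(np.float32)
    dst=np.float32([(0,0),(135*s,0),(135*s,170*s),(0,170*s)])
    o=cv2.warpPerspective(img,cv2.getPerspectiveTransform(src,dst),(135*s,170*s),flags=cv2.INTER_CUBIC)
    if name: cv2.imwrite(name,o[:,:,::-1])
    return o
E
python3 - <<'E'
from h import *
rows((546,208.4,195),108); rows((546,208.4,195),-72)
T=np.load("top1.npz"); S=np.load("scene1.npz")
a=np.radians(-11.7); Xa=np.array([np.cos(a),np.sin(a)]); Ya=np.array([-np.sin(a),np.cos(a)])
for n,Z,bs in(("top",T,((350,211,374,231),(405,221,429,241))),("scene",S,((185,180,205,200),(137,162,157,182)))):
    for b in bs:
        u,v,k=brass(n,Z["p"],b); X=ray(n,u,v,70); d=X[:2]-[586.3,-265.6]; print(n,round(u,1),round(v,1),k,X.round(1),"supply",(d@Xa).round(1),(d@Ya).round(1))
A=dial("top",T["p"],None); B=dial("scene",S["p"],None)
cv2.imwrite("pics/dial1.png",cv2.resize(np.hstack([A,B])[:,:,::-1],None,fx=.7,fy=.7,interpolation=3)[:480])
E
```

```text
t 0.1 pos [130.8 559.3 230.5] ydeg 76.8 q6 -0.07 gap 0.998 F [ 0.2  0.6 -0.1] 
 d [-1.2104 -0.6176  0.0897] w [-0.0006 -0.0002 -0.1731]
t 0.1 pos [130.8 559.3 230.5] ydeg 76.8 q6 -0.07 gap 0.998 F [ 0.2  0.6 -0.1] 
 d [-1.2104 -0.6176  0.0897] w [-3.000e-04  7.000e-04  8.269e-01]
top 362.0 220.9 37 [ 547.9 -199.6   70. ] supply -51.0 56.9
top 416.4 230.8 47 [ 523.5 -316.4   70. ] supply -51.2 -62.4
scene 194.4 189.5 48 [ 547.3 -196.8   70. ] supply -52.1 59.5
scene 146.5 171.0 46 [ 523.7 -313.9   70. ] supply -51.5 -60.0
```

View pics/dial1.png

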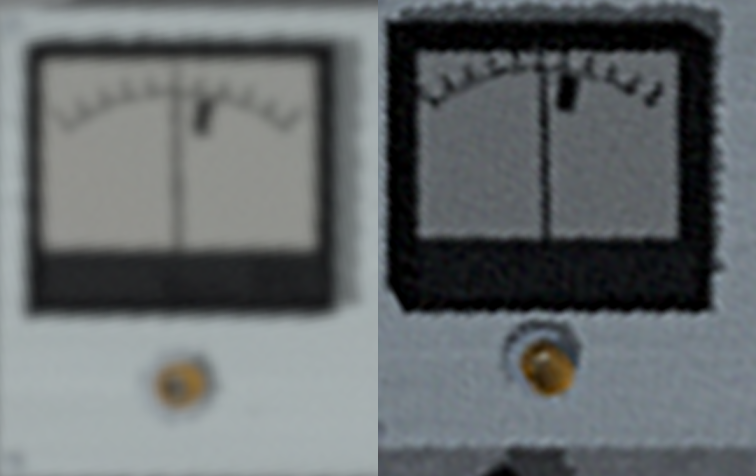

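The dial view shows the needle near vertical at x≈176 (about 0.61 rad) and the mark at (203,116) to its right. So the screw needs roughly 0.7 rad (40°) clockwise. Going to the tool in two calls.

```bash
python3 -m handwheel '[{"tx":-0.12,"ty":-0.06},{"tx":-0.24,"ty":-0.12},{"tx":-0.36,"ty":-0.18,"wz":-0.04},{"tx":-0.48,"ty":-0.24,"wz":-0.08},{"tx":-0.6,"ty":-0.31,"wz":-0.12},{"tx":-0.72,"ty":-0.37,"wz":-0.173},{"tx":-0.84,"ty":-0.43,"wz":-0.173},{"tx":-0.95,"ty":-0.5,"wz":-0.173},{"tx":-0.95,"ty":-0.5,"wz":-0.173},{"tx":-0.95,"ty":-0.5,"wz":-0.173}]' 1
python3 -c "
from h import *
rows((546,208.4,195),108)"
```

```text
t 0.1 pos [130.8 559.3 230.5] ydeg 76.8 q6 -0.07 gap 0.998 F [ 0.2  0.6 -0.1] 
 d [-1.2104 -0.6176  0.0897] w [-0.0006 -0.0002 -0.1731]invalid input at $[0]: expected keys tx, ty, tz, wx, wy, wz
```

```bash
python3 -m handwheel '[{"tx":-0.12,"ty":-0.06,"tz":0,"wx":0,"wy":0,"wz":0},{"tx":-0.24,"ty":-0.12,"tz":0,"wx":0,"wy":0,"wz":0},{"tx":-0.36,"ty":-0.18,"tz":0,"wx":0,"wy":0,"wz":-0.04},{"tx":-0.48,"ty":-0.24,"tz":0,"wx":0,"wy":0,"wz":-0.08},{"tx":-0.6,"ty":-0.31,"tz":0,"wx":0,"wy":0,"wz":-0.12},{"tx":-0.72,"ty":-0.37,"tz":0,"wx":0,"wy":0,"wz":-0.173},{"tx":-0.84,"ty":-0.43,"tz":0,"wx":0,"wy":0,"wz":-0.173},{"tx":-0.95,"ty":-0.5,"tz":0,"wx":0,"wy":0,"wz":-0.173},{"tx":-0.95,"ty":-0.5,"tz":0,"wx":0,"wy":0,"wz":-0.173},{"tx":-0.95,"ty":-0.5,"tz":0,"wx":0,"wy":0,"wz":-0.173}]' 1
python3 -c "
from h import *
rows((546,208.4,195),108)"
```

```text
time_s: 1.1
tool_pos: [458.8, 275.4, 230.9]
ee_rot: [0.001, -0.154, 0.988, -0.001]
ft_force: [0.0, 0.4, 0.1]
finger_gap: 0.998
t 1.1 pos [458.8 275.4 230.9] ydeg 107.7 q6 -1.42 gap 0.998 F [0.  0.4 0.1] 
 d [-0.1568 -0.2255  0.0903] w [-0.0006  0.0002 -0.0018]
```

```bash
python3 -m handwheel '[{"tx":-0.08,"ty":-0.12,"tz":0.03,"wx":0,"wy":0,"wz":0},{"tx":-0.157,"ty":-0.225,"tz":0.06,"wx":0,"wy":0,"wz":0},{"tx":-0.157,"ty":-0.225,"tz":0.09,"wx":0,"wy":0,"wz":0},{"tx":-0.157,"ty":-0.225,"tz":0.09,"wx":0,"wy":0,"wz":0},{"tx":-0.157,"ty":-0.225,"tz":0.09,"wx":0,"wy":0,"wz":0}]' 1
python3 - <<'E'
from h import *
rows((546,208.4,79),108)
S,_=bot.read_camera("scene"); T,_=bot.read_camera("top")
c=cv2.resize(S[100:280,300:500],None,fx=3,fy=3,interpolation=2)
cv2.imwrite("pics/above.png",c[:,:,::-1])
E
```

```text
time_s: 1.6
tool_pos: [541.2, 212.9, 194.5]
ee_rot: [-0.002, -0.156, 0.988, 0.0]
ft_force: [-0.2, 0.0, 1.2]
finger_gap: 0.997
t 1.6 pos [541.2 212.9 194.5] ydeg 108.0 q6 -1.58 gap 0.997 F [-0.2  0.   1.2] 
 d [-0.0088 -0.0148  0.2887] w [ 0.0003 -0.001  -0.0002]
```

View pics/above.png

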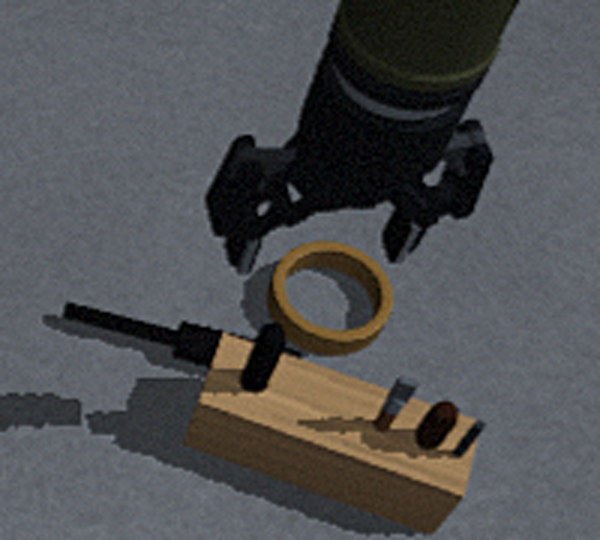

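The view shows the gripper open above the tape and the small tool still standing at crop (262,357). The large look-alike driver, which stood on its tip near the battery, now lies at (65,310)–(220,345). The arm was never near it, so it tipped over by itself. I'll measure where it lies relative to the tool before descending.

Run:
```python
from h import *
for n in("scene","top"):
    p,d=bot.read_camera(n); W=world(n,d); np.savez(n+"2.npz",p=p,d=d)
    dark=(p.max(-1)<45)&(d>0)
    m=dark&(W[...,0]>430)&(W[...,0]<600)&(W[...,1]>0)&(W[...,1]<198)&(W[...,2]>8)&(W[...,2]<160)
    P=W[m]; print(n,len(P))
    for lo in range(60,200,15):
        Q=P[(P[:,1]>=lo)&(P[:,1]<lo+15)]
        if len(Q): print(lo,len(Q),Q.mean(0).round(0),"zmax",Q[:,2].max().round(0),"x",Q[:,0].min().round(0),Q[:,0].max().round(0))
    m=dark&(abs(W[...,0]-546)<18)&(abs(W[...,1]-208.4)<18)&(W[...,2]>72)&(W[...,2]<140); P=W[m]
    if len(P): P2=P[P[:,2]>115]; print("tool",len(P),P.min(0).round(1),P.max(0).round(1),len(P2),P2.mean(0).round(1) if len(P2) else"")
```

```text
scene 464
60 3 [480.  74.  18.] zmax 21.0 x 472.0 484.0
75 33 [480.  83.  20.] zmax 24.0 x 472.0 485.0
90 39 [482.  98.  20.] zmax 25.0 x 475.0 487.0
105 36 [484. 112.  20.] zmax 24.0 x 476.0 488.0
120 39 [485. 127.  19.] zmax 24.0 x 476.0 491.0
135 37 [486. 142.  18.] zmax 22.0 x 479.0 491.0
150 60 [491. 159.  21.] zmax 30.0 x 477.0 501.0
165 90 [492. 172.  22.] zmax 28.0 x 475.0 503.0
180 49 [490. 185.  21.] zmax 27.0 x 474.0 503.0
195 2 [479. 196.  21.] zmax 22.0 x 477.0 481.0
tool 184 [539.1 200.2  72.1] [557.4 216.1 129.5] 81 [549.2 207.4 124. ]
top 326
75 23 [480.  83.  21.] zmax 28.0 x 477.0 484.0
90 23 [482.  97.  23.] zmax 28.0 x 478.0 485.0
105 25 [484. 113.  22.] zmax 25.0 x 480.0 487.0
120 23 [484. 127.  21.] zmax 27.0 x 481.0 488.0
135 25 [485. 143.  20.] zmax 24.0 x 481.0 490.0
150 53 [487. 159.  23.] zmax 32.0 x 477.0 498.0
165 64 [489. 173.  23.] zmax 27.0 x 480.0 500.0
180 64 [490. 188.  22.] zmax 26.0 x 480.0 501.0
195 11 [490. 196.  22.] zmax 26.0 x 480.0 501.0
tool 7 [541.1 200.8  74. ] [553.9 204.8  99.4] 0
```

The driver lies on the bench (z ≤ 30, x 475–503), clear of the gripper, and the tool hasn't moved. Correcting position, then down and grasp.

```bash
python3 -m handwheel '[{"tx":-0.005,"ty":-0.01,"tz":0.05,"wx":0,"wy":0,"wz":0},{"tx":-0.005,"ty":-0.01,"tz":0.15,"wx":0,"wy":0,"wz":0},{"tx":-0.005,"ty":-0.01,"tz":0.24,"wx":0,"wy":0,"wz":0},{"tx":-0.005,"ty":-0.01,"tz":0.286,"wx":0,"wy":0,"wz":0},{"tx":-0.005,"ty":-0.01,"tz":0.286,"wx":0,"wy":0,"wz":0},{"tx":-0.005,"ty":-0.01,"tz":0.286,"wx":0,"wy":0,"wz":0},{"tx":-0.005,"ty":-0.01,"tz":0.286,"wx":0,"wy":0,"wz":0}]' 1
python3 -c "
from h import *
rows((546,208.4,79),108)"
```

```text
time_s: 2.5
tool_pos: [547.3, 210.0, 82.8]
ee_rot: [0.002, -0.157, 0.988, 0.0]
ft_force: [-0.2, 0.5, -0.2]
finger_gap: 1.002
t 2.5 pos [547.3 210.   82.8] ydeg 108.0 q6 -1.59 gap 1.002 F [-0.2  0.5 -0.2] 
 d [ 0.0044 -0.0028  0.0094] w [-0.      0.0011  0.    ]
```

```bash
python3 -m handwheel '[{"tx":0.003,"ty":-0.003,"tz":0.008,"wx":0,"wy":0,"wz":0},{"tx":0.003,"ty":-0.003,"tz":0.008,"wx":0,"wy":0,"wz":0},{"tx":0.003,"ty":-0.003,"tz":0.008,"wx":0,"wy":0,"wz":0}]' 1
python3 -m handwheel '[{"tx":0,"ty":0,"tz":0,"wx":0,"wy":0,"wz":0},{"tx":0,"ty":0,"tz":0,"wx":0,"wy":0,"wz":0},{"tx":0,"ty":0,"tz":0,"wx":0,"wy":0,"wz":0},{"tx":0,"ty":0,"tz":0,"wx":0,"wy":0,"wz":0},{"tx":0,"ty":0,"tz":0,"wx":0,"wy":0,"wz":0},{"tx":0,"ty":0,"tz":0,"wx":0,"wy":0,"wz":0},{"tx":0,"ty":0,"tz":0,"wx":0,"wy":0,"wz":0},{"tx":0,"ty":0,"tz":0,"wx":0,"wy":0,"wz":0},{"tx":0,"ty":0,"tz":0,"wx":0,"wy":0,"wz":0},{"tx":0,"ty":0,"tz":0,"wx":0,"wy":0,"wz":0},{"tx":0,"ty":0,"tz":0,"wx":0,"wy":0,"wz":0},{"tx":0,"ty":0,"tz":0,"wx":0,"wy":0,"wz":0}]' -1
python3 -c "
from h import *
rows((546,208.4,280),108)"
```

```text
time_s: 2.8
tool_pos: [545.5, 207.7, 78.3]
ee_rot: [0.0, -0.156, 0.988, 0.0]
ft_force: [-0.6, -0.6, -0.5]
finger_gap: 1.002
time_s: 4.0
tool_pos: [545.4, 207.7, 77.7]
ee_rot: [0.0, -0.156, 0.988, 0.0]
ft_force: [0.2, 0.7, 0.3]
finger_gap: 0.16
t 4.0 pos [545.4 207.7  77.7] ydeg 108.0 q6 -1.59 gap 0.16 F [0.2 0.7 0.3] 
 d [-0.002   0.0012 -0.5056] w [ 0.      0.0001 -0.0002]
```

Gripped on the flats (gap 0.16 ≈ 13.6 mm). Lifting and checking.

```bash
python3 -m handwheel '[{"tx":0,"ty":0,"tz":-0.05,"wx":0,"wy":0,"wz":0},{"tx":0,"ty":0,"tz":-0.12,"wx":0,"wy":0,"wz":0},{"tx":0,"ty":0,"tz":-0.22,"wx":0,"wy":0,"wz":0},{"tx":0,"ty":0,"tz":-0.32,"wx":0,"wy":0,"wz":0},{"tx":0,"ty":0,"tz":-0.42,"wx":0,"wy":0,"wz":0},{"tx":0,"ty":0,"tz":-0.5,"wx":0,"wy":0,"wz":0},{"tx":0,"ty":0,"tz":-0.5,"wx":0,"wy":0,"wz":0},{"tx":0,"ty":0,"tz":-0.5,"wx":0,"wy":0,"wz":0}]' -1
python3 -c "
from h import *
rows((547.6,-198.2,278),108)"
```

```text
time_s: 4.8
tool_pos: [545.3, 207.7, 278.2]
ee_rot: [0.001, -0.156, 0.988, 0.0]
ft_force: [-0.6, -0.2, -0.3]
finger_gap: 0.158
t 4.8 pos [545.3 207.7 278.2] ydeg 108.0 q6 -1.59 gap 0.158 F [-0.6 -0.2 -0.3] 
 d [ 3.077e-01 -9.669e-01  2.000e-04] w [-0.      0.0004 -0.0002]
```

```bash
python3 -m handwheel '[{"tx":0.03,"ty":-0.1,"tz":0,"wx":0,"wy":0,"wz":0},{"tx":0.065,"ty":-0.2,"tz":0,"wx":0,"wy":0,"wz":0},{"tx":0.1,"ty":-0.32,"tz":0,"wx":0,"wy":0,"wz":0},{"tx":0.14,"ty":-0.44,"tz":0,"wx":0,"wy":0,"wz":0},{"tx":0.18,"ty":-0.56,"tz":0,"wx":0,"wy":0,"wz":0},{"tx":0.22,"ty":-0.68,"tz":0,"wx":0,"wy":0,"wz":0},{"tx":0.26,"ty":-0.8,"tz":0,"wx":0,"wy":0,"wz":0},{"tx":0.29,"ty":-0.9,"tz":0,"wx":0,"wy":0,"wz":0},{"tx":0.308,"ty":-0.967,"tz":0,"wx":0,"wy":0,"wz":0},{"tx":0.308,"ty":-0.967,"tz":0,"wx":0,"wy":0,"wz":0},{"tx":0.308,"ty":-0.967,"tz":0,"wx":0,"wy":0,"wz":0}]' -1
python3 -m handwheel '[{"tx":0,"ty":0,"tz":0.1,"wx":0,"wy":0,"wz":0},{"tx":0,"ty":0,"tz":0.2,"wx":0,"wy":0,"wz":0},{"tx":0,"ty":0,"tz":0.29,"wx":0,"wy":0,"wz":0},{"tx":0,"ty":0,"tz":0.29,"wx":0,"wy":0,"wz":0},{"tx":0,"ty":0,"tz":0.29,"wx":0,"wy":0,"wz":0}]' -1
python3 - <<'E'
from h import *
rows((547.6,-198.2,160),108)
p,Rt,o=tcp(); tip=p+Rt@[0,0,73.7]; print("tip",tip.round(1))
for n in("scene","top"):
    I,d=bot.read_camera(n); np.savez(n+"3.npz",p=I,d=d); print(n,"tip px",proj(n,tip).round(1),"mouth",proj(n,[547.6,-198.2,72]).round(1))
    if n=="scene": cv2.imwrite("pics/tip.png",cv2.resize(I[110:230,140:270],None,fx=5,fy=5,interpolation=2)[:,:,::-1])
    W=world(n,d); dark=(I.max(-1)<60)&(d>0)
    for z in range(70,128,8):
        m=dark&(abs(W[...,0]-p[0])<20)&(abs(W[...,1]-p[1])<14)&(W[...,2]>z)&(W[...,2]<z+8)
        if m.any(): print(z,m.sum(),W[m].mean(0).round(1))
E
```

```text
time_s: 5.9
tool_pos: [546.3, -198.2, 275.4]
ee_rot: [-0.002, -0.155, 0.988, 0.002]
ft_force: [0.0, 0.2, -0.7]
finger_gap: 0.156
time_s: 6.4
tool_pos: [547.0, -196.7, 161.2]
ee_rot: [-0.001, -0.157, 0.988, 0.001]
ft_force: [0.5, -0.1, -0.2]
finger_gap: 0.154
t 6.4 pos [ 547.  -196.7  161.2] ydeg 108.1 q6 -2.3 gap 0.154 F [ 0.5 -0.1 -0.2] 
 d [-0.0003 -0.0041  0.0031] w [ 0.0007 -0.0006  0.0004]
tip [ 546.8 -196.6   87.5]
scene tip px [[193.4 184.6]] mouth [[193.6 188.9]]
70 3 [ 553.3 -194.1   71.1]
86 1 [ 548.4 -194.5   88.8]
94 7 [ 550.4 -193.6   99.1]
102 6 [ 551.2 -192.8  107. ]
110 10 [ 550.3 -193.6  113.3]
118 8 [ 549.8 -192.9  122.3]
126 10 [ 551.7 -194.2  130.2]
top tip px [[362.1 221.4]] mouth [[361.6 221.1]]
```

View pics/tip.png

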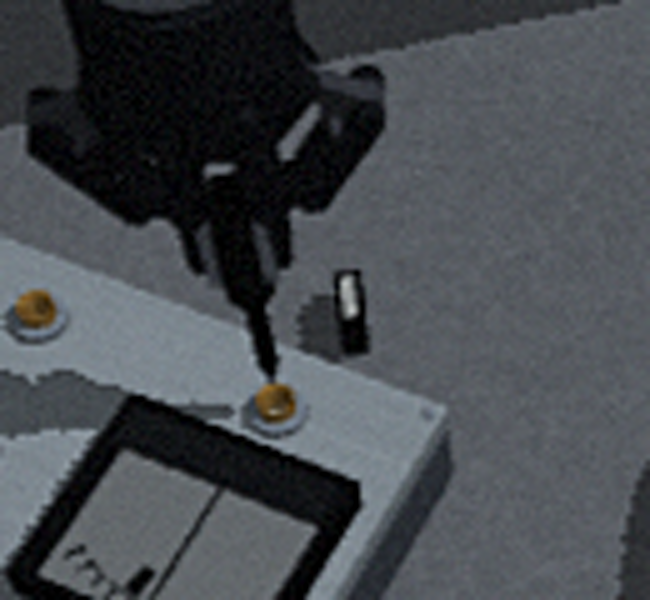

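The tip shows at crop (272,378) and the bush mouth at (277,400), about 2 mm off as computed. I'll correct to (547.3,-198.7) and descend into the funnel, stopping above the screw (screw top z 58 → TCP about 132).

```bash
python3 -m handwheel '[{"tx":0,"ty":-0.005,"tz":0,"wx":0,"wy":0,"wz":0},{"tx":0,"ty":-0.005,"tz":0,"wx":0,"wy":0,"wz":0},{"tx":0,"ty":-0.005,"tz":0,"wx":0,"wy":0,"wz":0}]' -1
python3 -c "
from h import *
rows((547.3,-198.7,140),108)"
```

```text
time_s: 6.8
tool_pos: [548.7, -200.6, 162.9]
ee_rot: [0.001, -0.156, 0.988, -0.001]
ft_force: [0.1, 0.5, -0.5]
finger_gap: 0.158
t 6.8 pos [ 548.7 -200.6  162.9] ydeg 108.0 q6 -2.31 gap 0.158 F [ 0.1  0.5 -0.5] 
 d [0.002  0.0056 0.0573] w [-0.0005  0.0005 -0.0002]
```

```bash
python3 -m handwheel '[{"tx":0.001,"ty":0.004,"tz":0.0,"wx":0,"wy":0,"wz":0},{"tx":0.001,"ty":0.004,"tz":0.01,"wx":0,"wy":0,"wz":0},{"tx":0.001,"ty":0.004,"tz":0.02,"wx":0,"wy":0,"wz":0},{"tx":0.001,"ty":0.004,"tz":0.02,"wx":0,"wy":0,"wz":0},{"tx":0.001,"ty":0.004,"tz":0.02,"wx":0,"wy":0,"wz":0}]' -1
python3 -c "
from h import *
rows((547.3,-198.7,140),108)"
```

```text
time_s: 7.3
tool_pos: [547.0, -198.7, 153.3]
ee_rot: [-0.0, -0.156, 0.988, 0.0]
ft_force: [0.5, 0.4, -0.8]
finger_gap: 0.156
t 7.3 pos [ 547.  -198.7  153.3] ydeg 108.0 q6 -2.31 gap 0.156 F [ 0.5  0.4 -0.8] 
 d [-0.0008 -0.0003  0.0331] w [ 0.0002 -0.0002 -0.0002]
```

```bash
python3 -m handwheel '[{"tx":0,"ty":0,"tz":0.008,"wx":0,"wy":0,"wz":0},{"tx":0,"ty":0,"tz":0.016,"wx":0,"wy":0,"wz":0},{"tx":0,"ty":0,"tz":0.02,"wx":0,"wy":0,"wz":0},{"tx":0,"ty":0,"tz":0.02,"wx":0,"wy":0,"wz":0}]' -1
python3 -m handwheel '[{"tx":0,"ty":0,"tz":0.003,"wx":0,"wy":0,"wz":0},{"tx":0,"ty":0,"tz":0.006,"wx":0,"wy":0,"wz":0},{"tx":0,"ty":0,"tz":0.006,"wx":0,"wy":0,"wz":0}]' -1
python3 -c "
from h import *
rows((547.3,-198.7,140),108)"
```

```text
time_s: 7.7
tool_pos: [547.0, -198.6, 145.3]
ee_rot: [-0.0, -0.156, 0.988, 0.0]
ft_force: [-0.7, -0.2, 0.1]
finger_gap: 0.157
time_s: 8.0
tool_pos: [547.2, -198.7, 143.2]
ee_rot: [-0.0, -0.156, 0.988, 0.0]
ft_force: [-0.1, 0.4, -0.1]
finger_gap: 0.162
t 8.0 pos [ 547.2 -198.7  143.2] ydeg 108.0 q6 -2.31 gap 0.162 F [-0.1  0.4 -0.1] 
 d [-0.0003  0.      0.008 ] w [ 0.     -0.     -0.0001]
```

```bash
python3 -m handwheel '[{"tx":0,"ty":0,"tz":0.003,"wx":0,"wy":0,"wz":0},{"tx":0,"ty":0,"tz":0.006,"wx":0,"wy":0,"wz":0},{"tx":0,"ty":0,"tz":0.006,"wx":0,"wy":0,"wz":0}]' -1
python3 -m handwheel '[{"tx":0,"ty":0,"tz":0.003,"wx":0,"wy":0,"wz":0},{"tx":0,"ty":0,"tz":0.006,"wx":0,"wy":0,"wz":0},{"tx":0,"ty":0,"tz":0.006,"wx":0,"wy":0,"wz":0}]' -1
```

```text
time_s: 8.3
tool_pos: [547.2, -198.7, 140.7]
ee_rot: [-0.0, -0.156, 0.988, 0.0]
ft_force: [0.5, 1.1, -0.0]
finger_gap: 0.154
time_s: 8.6
tool_pos: [547.2, -198.7, 138.3]
ee_rot: [-0.0, -0.156, 0.988, 0.0]
ft_force: [0.8, -0.5, 0.2]
finger_gap: 0.156
```

```bash
python3 -m handwheel '[{"tx":0,"ty":0,"tz":0.003,"wx":0,"wy":0,"wz":0},{"tx":0,"ty":0,"tz":0.006,"wx":0,"wy":0,"wz":0},{"tx":0,"ty":0,"tz":0.006,"wx":0,"wy":0,"wz":0}]' -1
python3 -m handwheel '[{"tx":0,"ty":0,"tz":0.0025,"wx":0,"wy":0,"wz":0},{"tx":0,"ty":0,"tz":0.005,"wx":0,"wy":0,"wz":0},{"tx":0,"ty":0,"tz":0.005,"wx":0,"wy":0,"wz":0}]' -1
```

```text
time_s: 8.9
tool_pos: [547.3, -198.7, 136.0]
ee_rot: [0.0, -0.156, 0.988, 0.0]
ft_force: [0.5, 0.0, 0.1]
finger_gap: 0.156
time_s: 9.2
tool_pos: [547.1, -198.5, 133.9]
ee_rot: [-0.0, -0.156, 0.988, 0.0]
ft_force: [0.1, 1.0, -0.1]
finger_gap: 0.155
```

Tip about 60 and no load yet. Now 0.8 mm steps until the screw is felt.

```bash
python3 -m handwheel '[{"tx":0,"ty":0,"tz":0.002,"wx":0,"wy":0,"wz":0},{"tx":0,"ty":0,"tz":0.002,"wx":0,"wy":0,"wz":0}]' -1
python3 -m handwheel '[{"tx":0,"ty":0,"tz":0.002,"wx":0,"wy":0,"wz":0},{"tx":0,"ty":0,"tz":0.002,"wx":0,"wy":0,"wz":0}]' -1
python3 -m handwheel '[{"tx":0,"ty":0,"tz":0.002,"wx":0,"wy":0,"wz":0},{"tx":0,"ty":0,"tz":0.002,"wx":0,"wy":0,"wz":0}]' -1
```

```text
time_s: 9.4
tool_pos: [547.2, -198.5, 133.2]
ee_rot: [-0.0, -0.156, 0.988, 0.0]
ft_force: [-0.0, 1.4, -0.3]
finger_gap: 0.154
time_s: 9.6
tool_pos: [547.3, -198.5, 132.6]
ee_rot: [0.0, -0.156, 0.988, 0.0]
ft_force: [-0.1, 2.7, 0.4]
finger_gap: 0.154
time_s: 9.8
tool_pos: [547.3, -198.4, 131.7]
ee_rot: [0.0, -0.156, 0.988, 0.0]
ft_force: [-0.1, 3.5, 1.4]
finger_gap: 0.157
```

The bore is pushing the tool +y (3.5 N), so I ease that way, then keep going.

```bash
python3 -m handwheel '[{"tx":-0.0008,"ty":0.0025,"tz":0,"wx":0,"wy":0,"wz":0},{"tx":-0.0008,"ty":0.0025,"tz":0,"wx":0,"wy":0,"wz":0}]' -1
python3 -m handwheel '[{"tx":0,"ty":0,"tz":0.0015,"wx":0,"wy":0,"wz":0},{"tx":0,"ty":0,"tz":0.0015,"wx":0,"wy":0,"wz":0}]' -1
```

```text
time_s: 10.0
tool_pos: [547.3, -198.0, 131.7]
ee_rot: [0.0, -0.156, 0.988, -0.0]
ft_force: [0.4, 1.1, 0.3]
finger_gap: 0.154
time_s: 10.2
tool_pos: [547.4, -198.0, 131.5]
ee_rot: [0.0, -0.156, 0.988, -0.0]
ft_force: [0.1, 0.6, 3.2]
finger_gap: 0.153
```

Contact with the screw top at TCP z 131.5, 3 N. Feeling for the slot with clockwise turns of 15° at that light preload.

```bash
python3 -m handwheel '[{"tx":0,"ty":0,"tz":0,"wx":0,"wy":0,"wz":0.028},{"tx":0,"ty":0,"tz":0,"wx":0,"wy":0,"wz":0.056},{"tx":0,"ty":0,"tz":0,"wx":0,"wy":0,"wz":0.083}]' -1
python3 -m handwheel '[{"tx":0,"ty":0,"tz":0,"wx":0,"wy":0,"wz":0.028},{"tx":0,"ty":0,"tz":0,"wx":0,"wy":0,"wz":0.056},{"tx":0,"ty":0,"tz":0,"wx":0,"wy":0,"wz":0.083}]' -1
```

```text
time_s: 10.5
tool_pos: [547.6, -197.8, 131.5]
ee_rot: [0.0, -0.025, 1.0, -0.0]
ft_force: [-0.1, 2.3, 3.0]
finger_gap: 0.155
time_s: 10.8
tool_pos: [547.6, -197.6, 131.5]
ee_rot: [0.0, 0.106, 0.994, 0.0]
ft_force: [1.0, 2.9, 3.9]
finger_gap: 0.156
```

```bash
python3 -m handwheel '[{"tx":0,"ty":0.002,"tz":0,"wx":0,"wy":0,"wz":0.028},{"tx":0,"ty":0.002,"tz":0,"wx":0,"wy":0,"wz":0.056},{"tx":0,"ty":0.002,"tz":0,"wx":0,"wy":0,"wz":0.083}]' -1
python3 -m handwheel '[{"tx":0,"ty":0.001,"tz":0,"wx":0,"wy":0,"wz":0.028},{"tx":0,"ty":0.001,"tz":0,"wx":0,"wy":0,"wz":0.056},{"tx":0,"ty":0.001,"tz":0,"wx":0,"wy":0,"wz":0.083}]' -1
```

```text
time_s: 11.1
tool_pos: [547.7, -197.2, 131.5]
ee_rot: [0.0, 0.234, 0.972, -0.0]
ft_force: [0.0, 1.6, 4.0]
finger_gap: 0.156
time_s: 11.4
tool_pos: [547.9, -196.9, 131.4]
ee_rot: [0.0, 0.358, 0.934, -0.0]
ft_force: [-0.2, 1.1, 3.1]
finger_gap: 0.157
```

```bash
python3 -m handwheel '[{"tx":0,"ty":0.001,"tz":0,"wx":0,"wy":0,"wz":0.028},{"tx":0,"ty":0.001,"tz":0,"wx":0,"wy":0,"wz":0.056},{"tx":0,"ty":0.001,"tz":0,"wx":0,"wy":0,"wz":0.083}]' -1
python3 -m handwheel '[{"tx":0,"ty":0.001,"tz":0,"wx":0,"wy":0,"wz":0.028},{"tx":0,"ty":0.001,"tz":0,"wx":0,"wy":0,"wz":0.056},{"tx":0,"ty":0.001,"tz":0,"wx":0,"wy":0,"wz":0.083}]' -1
```

```text
time_s: 11.7
tool_pos: [548.1, -196.7, 131.4]
ee_rot: [0.0, 0.477, 0.879, -0.0]
ft_force: [-0.6, 0.4, 3.0]
finger_gap: 0.158
time_s: 12.0
tool_pos: [548.4, -196.5, 131.2]
ee_rot: [0.0, 0.587, 0.81, -0.0]
ft_force: [0.1, 1.0, 1.4]
finger_gap: 0.154
```

Force fell to 1.4 N and z dropped, so it may have found the slot. Testing with a small push.

```bash
python3 -m handwheel '[{"tx":0,"ty":0,"tz":0.001,"wx":0,"wy":0,"wz":0},{"tx":0,"ty":0,"tz":0.001,"wx":0,"wy":0,"wz":0}]' -1
python3 -m handwheel '[{"tx":0,"ty":0,"tz":0.001,"wx":0,"wy":0,"wz":0},{"tx":0,"ty":0,"tz":0.001,"wx":0,"wy":0,"wz":0}]' -1; python3 -c "
from h import *
print(tcp()[2]['moment'])"
```

```text
time_s: 12.2
tool_pos: [548.1, -196.5, 130.6]
ee_rot: [0.0, 0.585, 0.811, -0.0]
ft_force: [1.3, 0.1, 0.5]
finger_gap: 0.158
time_s: 12.4
tool_pos: [548.1, -196.4, 130.1]
ee_rot: [0.0, 0.585, 0.811, -0.0]
ft_force: [0.6, -0.5, 0.9]
finger_gap: 0.155
[-0.1452053  -0.00719427 -0.01669728]
```

Dropped in: 131.4 → 130.1 with only about 1 N. Going deeper, slot floor expected at 127.5.

```bash
python3 -m handwheel '[{"tx":0,"ty":0,"tz":0.002,"wx":0,"wy":0,"wz":0},{"tx":0,"ty":0,"tz":0.002,"wx":0,"wy":0,"wz":0}]' -1
python3 -m handwheel '[{"tx":0,"ty":0,"tz":0.002,"wx":0,"wy":0,"wz":0},{"tx":0,"ty":0,"tz":0.002,"wx":0,"wy":0,"wz":0}]' -1
python3 - <<'E'
from h import *
rows((0,0,0),18); o=tcp()[2]; print(np.round(o["moment"],3))
for n in("scene","top"):
    I,d=bot.read_camera(n); np.savez(n+"4.npz",p=I)
A=dial("scene",np.load("scene4.npz")["p"],None);B=dial("top",np.load("top4.npz")["p"],None)
cv2.imwrite("pics/dial2.png",cv2.resize(np.hstack([B,A])[:360,:,::-1],None,fx=.7,fy=.7,interpolation=3))
E
```

```text
time_s: 12.6
tool_pos: [548.1, -196.3, 129.3]
ee_rot: [0.0, 0.585, 0.811, -0.0]
ft_force: [0.1, -0.8, -0.2]
finger_gap: 0.154
time_s: 12.8
tool_pos: [548.1, -196.2, 128.6]
ee_rot: [0.0, 0.585, 0.811, -0.0]
ft_force: [0.2, -0.3, 1.0]
finger_gap: 0.156
t 12.8 pos [ 548.1 -196.2  128.6] ydeg 18.3 q6 -0.74 gap 0.156 F [ 0.2 -0.3  1. ] 
 d [ 0.8968 -1.1463  0.3215] w [-0.0001  0.      0.0019]
[-0.246  0.009  0.01 ]
```

View pics/dial2.png

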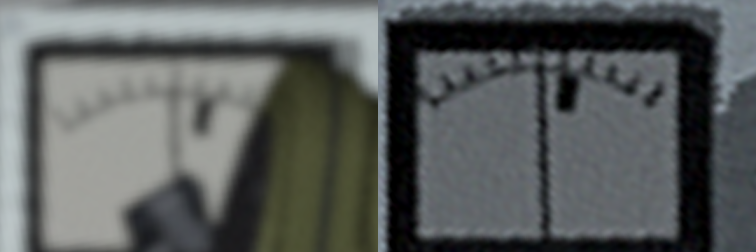

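The needle is unmoved in the scene view (right, x≈543), which is unobstructed. Turning about 30° clockwise, then measuring the needle numerically.

```bash
cat >> h.py <<'E'
def needle(img):
    o=dial("scene",img,None).astype(float).sum(-1); L=[]  # 4 px/mm
    rws=range(150,335,3)
    for r in rws:
        row=cv2.GaussianBlur(o[r-1:r+2,70:420].mean(0)[None],(9,1),0)[0]
        k=row.argmin(); w=np.clip(np.median(row)-25-row[max(k-8,0):k+9],0,None)
        L.append((r,70+max(k-8,0)+(w*np.arange(len(w))).sum()/max(w.sum(),1e-6)))
    L=np.array(L); f=np.polyfit(L[:,0],L[:,1],1)
    for _ in range(4):
        e=abs(L[:,1]-np.polyval(f,L[:,0])); f=np.polyfit(*L[e<=max(1.5,np.median(e))].T,1)
    return f, np.polyval(f,[130,325])
E
python3 -m handwheel '[{"tx":-0.001,"ty":0,"tz":0,"wx":0,"wy":0,"wz":0.028},{"tx":-0.001,"ty":0,"tz":0,"wx":0,"wy":0,"wz":0.056},{"tx":-0.001,"ty":0,"tz":0,"wx":0,"wy":0,"wz":0.083},{"tx":-0.001,"ty":0,"tz":0,"wx":0,"wy":0,"wz":0.111}]' -1
python3 - <<'E'
from h import *
rows((0,0,0),0); print(np.round(tcp()[2]["moment"],3))
I,d=bot.read_camera("scene")
for p in(np.load("scene1.npz")["p"],np.load("scene4.npz")["p"],I): print(needle(p))
E
```

```text
time_s: 13.3
tool_pos: [548.2, -196.0, 128.4]
ee_rot: [-0.0, 0.718, 0.696, 0.0]
ft_force: [0.2, 0.1, -1.4]
finger_gap: 0.156
t 13.3 pos [ 548.2 -196.   128.4] ydeg -1.8 q6 -0.38 gap 0.156 F [ 0.2  0.1 -1.4] 
 d [ 0.4454 -1.3856  0.3218] w [-0.0001 -0.0002 -0.0103]
[-0.001 -0.082  0.001]
(array([1.83267385e-02, 2.33872265e+02]), array([236.25474053, 239.82845453]))
(array([3.18486886e-02, 2.28974169e+02]), array([233.1144988 , 239.32499309]))
(array([2.94552657e-02, 2.29563027e+02]), array([233.3922111 , 239.13598792]))
```

```bash
python3 -m handwheel '[{"tx":0,"ty":0,"tz":0.001,"wx":0,"wy":0,"wz":0.028},{"tx":0,"ty":0,"tz":0.001,"wx":0,"wy":0,"wz":0.056},{"tx":0,"ty":0,"tz":0.001,"wx":0,"wy":0,"wz":0.056}]' -1
python3 - <<'E'
from h import *
rows((0,0,0),0); print(np.round(tcp()[2]["moment"],3))
I,d=bot.read_camera("scene");print(needle(I))
cv2.imwrite("pics/dial3.png",cv2.resize(I[150:260,140:250],None,fx=5,fy=5,interpolation=2)[:,:,::-1])
E
```

```text
time_s: 13.65
tool_pos: [548.5, -196.2, 128.3]
ee_rot: [-0.0, 0.775, 0.632, 0.0]
ft_force: [0.4, 0.0, 0.3]
finger_gap: 0.156
t 13.65 pos [ 548.5 -196.2  128.3] ydeg -11.7 q6 -0.21 gap 0.156 F [0.4 0.  0.3] 
 d [ 0.203  -1.4421  0.3206] w [ 0.0001 -0.0001 -0.0648]
[ 0.054 -0.089  0.025]
(array([-2.66214255e-03,  2.40804318e+02]), array([240.4582392 , 239.93912141]))
```

View pics/dial3.png

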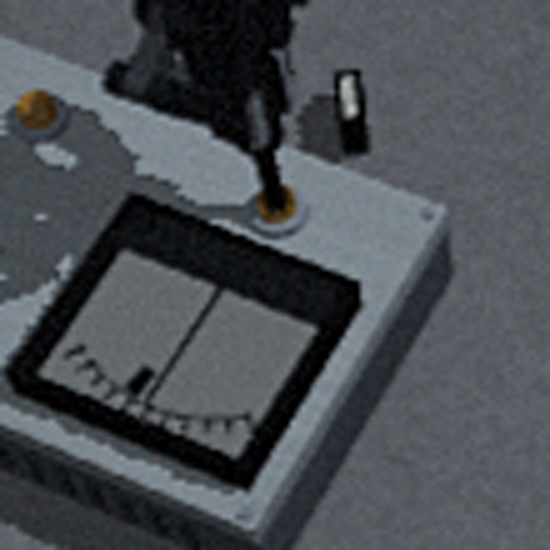

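The needle now follows (about 0.03 rad), so the blade is driving. I'll get the mark centroid numerically and turn 20° more.

```bash
cat >> h.py <<'E'
def mark(img):
    o=dial("scene",img,None).astype(float).sum(-1); c=o[100:160,250:295]; w=np.clip(np.median(o[180:320,250:400])*.6-c,0,None)
    v,u=np.indices(c.shape); w[v<8]=0; return (u*w).sum()/w.sum()+250,(v*w).sum()/w.sum()+100
E
python3 -m handwheel '[{"tx":0,"ty":0,"tz":0,"wx":0,"wy":0,"wz":0.028},{"tx":0,"ty":0,"tz":0,"wx":0,"wy":0,"wz":0.056},{"tx":0,"ty":0,"tz":0,"wx":0,"wy":0,"wz":0.083},{"tx":0,"ty":0,"tz":0,"wx":0,"wy":0,"wz":0.1},{"tx":0,"ty":0,"tz":0,"wx":0,"wy":0,"wz":0.1}]' -1
python3 - <<'E'
from h import *
rows((0,0,0),0)
for k in(1,4): print("mark",mark(np.load(f"scene{k}.npz")["p"]))
I,d=bot.read_camera("scene");print(needle(I))
c=dial("scene",I,None)[40:360]; cv2.imwrite("pics/dial4.png",c[:,:,::-1])
E
```

```text
time_s: 14.2
tool_pos: [548.6, -196.3, 128.4]
ee_rot: [0.0, 0.864, 0.503, 0.0]
ft_force: [1.5, -0.4, -0.3]
finger_gap: 0.157
t 14.2 pos [ 548.6 -196.3  128.4] ydeg -29.6 q6 0.1 gap 0.157 F [ 1.5 -0.4 -0.3] 
 d [-0.2507 -1.435   0.3203] w [ 1.000e-04 -1.000e-04 -1.644e-01]
mark (np.float64(269.673560049206), np.float64(131.75800479648987))
mark (np.float64(269.6860401079315), np.float64(132.1244000285728))
(array([-8.39366836e-02,  2.70967178e+02]), array([260.05540932, 243.68775601]))
```

View pics/dial4.png

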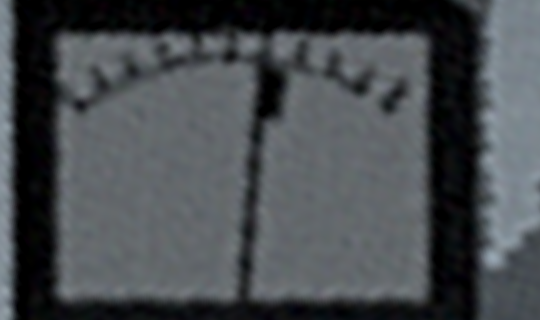

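The needle touches the mark's left edge (263,72 against mark centre ≈270). By its line fit it still needs 0.039 rad, about 8.3° of screw.

```bash
python3 -m handwheel '[{"tx":0,"ty":0,"tz":0,"wx":0,"wy":0,"wz":0.024},{"tx":0,"ty":0,"tz":0,"wx":0,"wy":0,"wz":0.047},{"tx":0,"ty":0,"tz":0,"wx":0,"wy":0,"wz":0.047},{"tx":0,"ty":0,"tz":0,"wx":0,"wy":0,"wz":0.047}]' -1
python3 - <<'E'
from h import *
rows((545.4,207.7,278),108)
I,d=bot.read_camera("scene");f,e=needle(I);print(f,"at132",np.polyval(f,132))
E
```

```text
time_s: 14.65
tool_pos: [548.6, -196.4, 128.4]
ee_rot: [0.0, 0.899, 0.438, 0.0]
ft_force: [1.1, 0.6, -0.8]
finger_gap: 0.156
t 14.65 pos [ 548.6 -196.4  128.4] ydeg -38.0 q6 0.25 gap 0.156 F [ 1.1  0.6 -0.8] 
 d [ 0.7913 -0.6282 -0.3741] w [ 2.000e-04  1.000e-04 -8.112e-01]
[-1.25436221e-01  2.86373815e+02] at132 269.81623404267384
```

Needle line is at 269.8 against mark 269.7, so centred. Backing off 4° within the slot play and lifting out slowly.

```bash
python3 -m handwheel '[{"tx":0,"ty":0,"tz":0,"wx":0,"wy":0,"wz":-0.02},{"tx":0,"ty":0,"tz":-0.005,"wx":0,"wy":0,"wz":-0.02},{"tx":0,"ty":0,"tz":-0.012,"wx":0,"wy":0,"wz":-0.02},{"tx":0,"ty":0,"tz":-0.02,"wx":0,"wy":0,"wz":-0.02},{"tx":0,"ty":0,"tz":-0.03,"wx":0,"wy":0,"wz":-0.02},{"tx":0,"ty":0,"tz":-0.045,"wx":0,"wy":0,"wz":-0.02},{"tx":0,"ty":0,"tz":-0.07,"wx":0,"wy":0,"wz":-0.02},{"tx":0,"ty":0,"tz":-0.15,"wx":0,"wy":0,"wz":-0.02},{"tx":0,"ty":0,"tz":-0.25,"wx":0,"wy":0,"wz":-0.02},{"tx":0,"ty":0,"tz":-0.35,"wx":0,"wy":0,"wz":-0.02},{"tx":0,"ty":0,"tz":-0.37,"wx":0,"wy":0,"wz":-0.02},{"tx":0,"ty":0,"tz":-0.37,"wx":0,"wy":0,"wz":-0.02}]' -1
python3 - <<'E'
from h import *
rows((547.2,208.9,278),-72)
I,d=bot.read_camera("scene");f,e=needle(I);print(f,"at132",np.polyval(f,132))
E
```

```text
time_s: 15.9
tool_pos: [549.3, -197.0, 279.2]
ee_rot: [0.002, 0.885, 0.465, 0.002]
ft_force: [-0.1, -0.4, -0.6]
finger_gap: 0.155
t 15.9 pos [ 549.3 -197.   279.2] ydeg -34.6 q6 0.19 gap 0.155 F [-0.1 -0.4 -0.6] 
 d [ 8.323e-01 -5.804e-01  6.000e-04] w [ 0.0015 -0.0008  0.2078]
[-1.26868062e-01  2.86918128e+02] at132 270.1715440289655
```

The needle stays on the mark with the tool out. Carrying the tool back to the block.

```bash
python3 -m handwheel '[{"tx":0.08,"ty":-0.05,"tz":0,"wx":0,"wy":0,"wz":0.02},{"tx":0.17,"ty":-0.12,"tz":0,"wx":0,"wy":0,"wz":0.04},{"tx":0.27,"ty":-0.19,"tz":0,"wx":0,"wy":0,"wz":0.07},{"tx":0.37,"ty":-0.26,"tz":0,"wx":0,"wy":0,"wz":0.1},{"tx":0.47,"ty":-0.33,"tz":0,"wx":0,"wy":0,"wz":0.13},{"tx":0.57,"ty":-0.4,"tz":0,"wx":0,"wy":0,"wz":0.16},{"tx":0.67,"ty":-0.47,"tz":0,"wx":0,"wy":0,"wz":0.19},{"tx":0.76,"ty":-0.53,"tz":0,"wx":0,"wy":0,"wz":0.208},{"tx":0.832,"ty":-0.58,"tz":0,"wx":0,"wy":0,"wz":0.208},{"tx":0.832,"ty":-0.58,"tz":0,"wx":0,"wy":0,"wz":0.208},{"tx":0.832,"ty":-0.58,"tz":0,"wx":0,"wy":0,"wz":0.208},{"tx":0.832,"ty":-0.58,"tz":0,"wx":0,"wy":0,"wz":0.208}]' -1
python3 -c "
from h import *
rows((547.2,208.9,150),-72)"
```

```text
time_s: 17.15
tool_pos: [545.4, 208.1, 274.9]
ee_rot: [0.001, 0.988, 0.156, -0.002]
ft_force: [0.6, 0.2, 0.0]
finger_gap: 0.153
t 17.15 pos [545.4 208.1 274.9] ydeg -72.1 q6 1.55 gap 0.153 F [0.6 0.2 0. ] 
 d [ 0.0059 -0.0008  0.3121] w [ 0.0002  0.001  -0.0003]
```

```bash
python3 -m handwheel '[{"tx":0,"ty":0,"tz":0.1,"wx":0,"wy":0,"wz":0},{"tx":0,"ty":0,"tz":0.2,"wx":0,"wy":0,"wz":0},{"tx":0,"ty":0,"tz":0.3,"wx":0,"wy":0,"wz":0},{"tx":0,"ty":0,"tz":0.3,"wx":0,"wy":0,"wz":0},{"tx":0,"ty":0,"tz":0.3,"wx":0,"wy":0,"wz":0},{"tx":0,"ty":0,"tz":0.3,"wx":0,"wy":0,"wz":0},{"tx":0,"ty":0,"tz":0.3,"wx":0,"wy":0,"wz":0}]' -1
python3 -c "
from h import *
rows((547.2,208.9,128),-72)"
```

```text
time_s: 17.85
tool_pos: [548.1, 209.4, 158.8]
ee_rot: [-0.0, 0.988, 0.156, 0.002]
ft_force: [0.1, -0.6, -1.0]
finger_gap: 0.156
t 17.85 pos [548.1 209.4 158.8] ydeg -72.1 q6 1.55 gap 0.156 F [ 0.1 -0.6 -1. ] 
 d [-0.0029  0.0005  0.0771] w [ 0.0001 -0.0015 -0.0003]
```

```bash
python3 -m handwheel '[{"tx":-0.002,"ty":0,"tz":0,"wx":0,"wy":0,"wz":0},{"tx":-0.002,"ty":0,"tz":0.02,"wx":0,"wy":0,"wz":0},{"tx":-0.002,"ty":0,"tz":0.04,"wx":0,"wy":0,"wz":0},{"tx":-0.002,"ty":0,"tz":0.06,"wx":0,"wy":0,"wz":0},{"tx":-0.002,"ty":0,"tz":0.06,"wx":0,"wy":0,"wz":0}]' -1
python3 -c "
from h import *
rows((547.2,208.9,78),-72)"
```

```text
time_s: 18.35
tool_pos: [544.5, 208.7, 130.5]
ee_rot: [0.0, 0.988, 0.156, -0.001]
ft_force: [-0.3, 0.3, -0.7]
finger_gap: 0.159
t 18.35 pos [544.5 208.7 130.5] ydeg -72.0 q6 1.55 gap 0.159 F [-0.3  0.3 -0.7] 
 d [0.007  0.0016 0.1312] w [ 0.      0.0009 -0.0001]
```

```bash
python3 -m handwheel '[{"tx":0,"ty":0,"tz":0,"wx":0,"wy":0,"wz":0},{"tx":0,"ty":0,"tz":0,"wx":0,"wy":0,"wz":0},{"tx":0,"ty":0,"tz":0,"wx":0,"wy":0,"wz":0},{"tx":0,"ty":0,"tz":0,"wx":0,"wy":0,"wz":0}]' -1
python3 -c "
from h import *
rows((547.2,208.9,78),-72)"
```

```text
time_s: 18.75
tool_pos: [545.6, 209.0, 132.5]
ee_rot: [-0.0, 0.988, 0.156, 0.0]
ft_force: [0.8, 0.2, -0.1]
finger_gap: 0.158
t 18.75 pos [545.6 209.  132.5] ydeg -72.0 q6 1.55 gap 0.158 F [ 0.8  0.2 -0.1] 
 d [0.0036 0.0015 0.1363] w [ 0.     -0.0001 -0.0001]
```

The tip is 5 mm inside the hole with no force. Correcting and lowering to just above home.

```bash
python3 -m handwheel '[{"tx":0.0036,"ty":0.0015,"tz":0.01,"wx":0,"wy":0,"wz":0},{"tx":0.0036,"ty":0.0015,"tz":0.03,"wx":0,"wy":0,"wz":0},{"tx":0.0036,"ty":0.0015,"tz":0.05,"wx":0,"wy":0,"wz":0},{"tx":0.0036,"ty":0.0015,"tz":0.07,"wx":0,"wy":0,"wz":0},{"tx":0.0036,"ty":0.0015,"tz":0.09,"wx":0,"wy":0,"wz":0},{"tx":0.0036,"ty":0.0015,"tz":0.11,"wx":0,"wy":0,"wz":0},{"tx":0.0036,"ty":0.0015,"tz":0.125,"wx":0,"wy":0,"wz":0},{"tx":0.0036,"ty":0.0015,"tz":0.125,"wx":0,"wy":0,"wz":0},{"tx":0.0036,"ty":0.0015,"tz":0.125,"wx":0,"wy":0,"wz":0}]' -1
python3 -m handwheel '[{"tx":0,"ty":0,"tz":0.006,"wx":0,"wy":0,"wz":0},{"tx":0,"ty":0,"tz":0.01,"wx":0,"wy":0,"wz":0},{"tx":0,"ty":0,"tz":0.01,"wx":0,"wy":0,"wz":0},{"tx":0,"ty":0,"tz":0.01,"wx":0,"wy":0,"wz":0}]' -1
```

```text
time_s: 19.65
tool_pos: [547.0, 208.8, 82.2]
ee_rot: [0.0, 0.988, 0.156, -0.0]
ft_force: [0.3, -0.4, 0.2]
finger_gap: 0.16
time_s: 20.05
tool_pos: [547.0, 208.8, 78.4]
ee_rot: [0.0, 0.988, 0.156, 0.0]
ft_force: [-0.1, -0.4, -0.5]
finger_gap: 0.158
```

```bash
python3 -m handwheel '[{"tx":0,"ty":0,"tz":0.002,"wx":0,"wy":0,"wz":0},{"tx":0,"ty":0,"tz":0.003,"wx":0,"wy":0,"wz":0},{"tx":0,"ty":0,"tz":0.003,"wx":0,"wy":0,"wz":0}]' -1
```

```text
time_s: 20.35
tool_pos: [547.2, 208.9, 77.7]
ee_rot: [-0.0, 0.988, 0.156, 0.0]
ft_force: [-0.7, 0.1, 4.9]
finger_gap: 0.153
```

Seated (4.9 N at z 77.7, the same height as at the pick). Releasing, then straight up.

```bash
python3 -m handwheel '[{"tx":0,"ty":0,"tz":-0.001,"wx":0,"wy":0,"wz":0},{"tx":0,"ty":0,"tz":-0.001,"wx":0,"wy":0,"wz":0},{"tx":0,"ty":0,"tz":-0.001,"wx":0,"wy":0,"wz":0},{"tx":0,"ty":0,"tz":-0.001,"wx":0,"wy":0,"wz":0},{"tx":0,"ty":0,"tz":-0.001,"wx":0,"wy":0,"wz":0},{"tx":0,"ty":0,"tz":-0.001,"wx":0,"wy":0,"wz":0},{"tx":0,"ty":0,"tz":-0.001,"wx":0,"wy":0,"wz":0},{"tx":0,"ty":0,"tz":-0.001,"wx":0,"wy":0,"wz":0}]' 1
python3 -m handwheel '[{"tx":0,"ty":0,"tz":-0.05,"wx":0,"wy":0,"wz":0},{"tx":0,"ty":0,"tz":-0.1,"wx":0,"wy":0,"wz":0},{"tx":0,"ty":0,"tz":-0.2,"wx":0,"wy":0,"wz":0},{"tx":0,"ty":0,"tz":-0.3,"wx":0,"wy":0,"wz":0},{"tx":0,"ty":0,"tz":-0.4,"wx":0,"wy":0,"wz":0},{"tx":0.1,"ty":0,"tz":-0.45,"wx":0,"wy":0,"wz":0},{"tx":0,"ty":0,"tz":-0.45,"wx":0,"wy":0,"wz":0},{"tx":0,"ty":0,"tz":-0.45,"wx":0,"wy":0,"wz":0},{"tx":0,"ty":0,"tz":-0.45,"wx":0,"wy":0,"wz":0}]' 1
python3 - <<'E'
from h import *
S,d=bot.read_camera("scene"); f,e=needle(S);print(f,"at132",np.polyval(f,132))
W=world("scene",d); m=(S.max(-1)<45)&(d>0)&(abs(W[...,0]-546)<18)&(abs(W[...,1]-208.4)<18)&(W[...,2]>72)&(W[...,2]<145); P=W[m]
print("tool",len(P),P.min(0).round(1),P.max(0).round(1))
for z in(75,90,105): Q=P[(P[:,2]>z)&(P[:,2]<z+15)]; print(z,len(Q),Q.mean(0).round(1))
cv2.imwrite("pics/end.png",cv2.resize(S[130:290,70:480],None,fx=1.9,fy=1.9,interpolation=2)[:,:,::-1])
E
```

```text
time_s: 21.15
tool_pos: [547.0, 208.9, 77.5]
ee_rot: [0.0, 0.988, 0.156, -0.0]
ft_force: [0.6, -0.8, -0.2]
finger_gap: 1.004
time_s: 22.05
tool_pos: [546.0, 208.6, 257.1]
ee_rot: [0.0, 0.988, 0.156, -0.001]
ft_force: [-0.0, 0.3, 0.1]
finger_gap: 0.999
[-1.25268277e-01  2.86411582e+02] at132 269.8761694751486
tool 184 [539.8 200.5  72.2] [557.3 217.2 129. ]
75 34 [553.5 208.6  82.1]
90 37 [553.6 208.1  97.7]
105 41 [553.  207.7 112.6]
```

View pics/end.png

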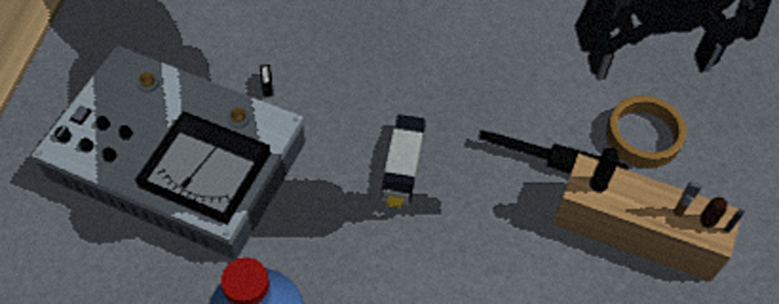

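The tool stands upright and home in the block at (603,170), with its top at z 129 as before. The needle is on the mark at (187,185), and the bystanders are in place. Handing in.

```bash
python3 -c "
from cell import bot
print(bot.sign_off())"
```

```text
the job is handed in; nothing more can be done
None
```

The voltage preset is adjusted and the trimming tool is back in its hole in the block. The job was handed in at about 22 s.

- **Feeling for the slot:** I turned the blade clockwise on the screw with 3–4 N of down-force. It dropped in after roughly a quarter turn. Sampled force readings stayed below about 5 N, including the bore's side load before I eased it.
- **Setting the needle:** I turned the screw clockwise until the needle lined up with the set mark. The last fit put the needle at 269.9 px and the mark at 269.7 px (about 0.001 rad apart). It held with the tool out.
- **Tool back home:** It seated at the same height as at the pick (TCP z 77.7) with 4.9 N. It stands upright, released, with the gripper clear. The limit preset was not touched.

**One thing is not as it was at the start:** the larger look-alike driver, which was standing on its tip by the battery, fell over during my first moves. It now lies on the bench in front of the block. The arm was never near it and I felt no contact, so I left it there.

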